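# Lock the print plate on a 3D printer's bed

### The job

Get the printer ready for its next job: with a fingertip, gently push the glass print plate back along the bed until it is fully home and square against the two rear stop clips, then swing both orange front clamps fully closed over the glass, pushing each round by its tail. Do not close a clamp before the plate is home, do not grip or lift the glass, and leave the other things on the bench where they are.

Things in the scene. Friction and masses are not known exactly. Their poses are not given: they have to be found in the camera images.
- printer: open-frame desktop 3D printer, fixed, front to the robot. Origin on the bench under the bed's middle; x to its back, y to its left (seen from the robot), z up. A 402 mm tower stands left behind the bed (x 130 to 200, y 130 to 266 mm); its arm and print head hang over the bed's rear, x from 75 mm, 172 mm or more above the bench. Flat display right of the bed, 67 mm high
- bed_front (a point): middle of the front top edge of the printer's aluminium heated bed, 235 mm wide, which has been run forward and is held rigid by its motor. Axes as the printer's; 110 mm in front of the printer's origin, 104 mm above the bench. Only the clamps stand in front of the bed
- plate: print plate: loose grey-brown coated glass sheet, 235 x 235 x 4 mm, 0.4 to 0.7 kg, flat on the bed. Origin: centre of its underside; x and y along its edges, as the printer's. It starts 15 to 45 mm too far forward (to the robot) and up to 1.5 degrees askew, overhanging the bed's front edge. It slides under a few newtons
- plate_home (a point): fixed in the printer, axes as the printer's: where the plate's origin lies when fully home, its rear edge against the two black rear stop clips (y = +-75 mm, x = +118 mm, each with a lip reaching 9 mm forward, 3.5 mm above the glass). On the bed's top, 104 mm above the bench. When home, the plate's front edge still stands 7.5 mm out beyond the bed's front edge
- clamp_left (a joint): angle of the left (+y) orange swivel clamp, turning level on a post beside the plate's front corner. 0 = closed, at its stop: nose inwards over the glass, tail straight outwards (+y of the printer). At 1.57 the tail points forward to the robot, the nose lies beside the glass. Opens to 1.9; starts at 1.3 to 1.8. Friction 0.06 N m (1.2 N at the tab); stays where left
- clamp_left_pivot (a point): on the left clamp's upright axis, 137.5 mm above the bench (the hub's top is 14 mm lower). The post, 13 mm across, is centred 11 mm beside the glass's edge and 15 mm behind the front edge of the plate when home. The clamp is one flat arm, 14 mm wide, 8 mm thick, underside 109.5 mm above the bench (1.5 mm above the glass's top)
- clamp_left_tab (a point): top centre of the finger tab at the tail's end of the left clamp: an upright round pin, 14 mm across, 109.5 to 137.5 mm above the bench, 50 mm from the turning axis. Nothing under it down to the bench. To close, push tab or tail round outwards and then back, away from the robot
- clamp_left_nose (a point): end of the left clamp's nose, on its top face, 28 mm from the turning axis, at the other end from the tail; closed, it lies 17 mm in over the glass
- clamp_right (a joint): angle of the right (-y) orange swivel clamp, turning level on a post beside the plate's front corner. 0 = closed, at its stop: nose inwards over the glass, tail straight outwards (-y of the printer). At 1.57 the tail points forward to the robot, the nose lies beside the glass. Opens to 1.9; starts at 1.3 to 1.8. Friction 0.06 N m (1.2 N at the tab); stays where left
- clamp_right_pivot (a point): on the right clamp's upright axis, 137.5 mm above the bench (the hub's top is 14 mm lower). The post, 13 mm across, is centred 11 mm beside the glass's edge and 15 mm behind the front edge of the plate when home. The clamp is one flat arm, 14 mm wide, 8 mm thick, underside 109.5 mm above the bench (1.5 mm above the glass's top)
- clamp_right_tab (a point): top centre of the finger tab at the tail's end of the right clamp: an upright round pin, 14 mm across, 109.5 to 137.5 mm above the bench, 50 mm from the turning axis. Nothing under it down to the bench. To close, push tab or tail round outwards and then back, away from the robot
- clamp_right_nose (a point): end of the right clamp's nose, on its top face, 28 mm from the turning axis, at the other end from the tail; closed, it lies 17 mm in over the glass
- glue_stick: glue stick, white and green with a blue cap, standing upright on the bench a few centimetres in front of the printer's left (+y) front corner; 28 mm across, 95 mm high; origin: centre of its underside; not part of the job, leave it alone
- scraper: print scraper with a red handle, lying flat on the bench, 190 mm long; origin under its middle; not part of the job, leave it alone
- driver: screwdriver with a blue handle, lying on the bench, 170 mm long; origin under its middle; not part of the job, leave it alone
- bracket: small green printed L-bracket standing on the bench, 50 x 35 x 40 mm; origin: centre of its underside; not part of the job, leave it alone
- spray: white spray bottle of plate cleaner with a blue trigger head, standing on the bench, 70 mm across, 196 mm high; origin: centre of its underside; not part of the job, leave it alone
- nozzle_jar: squat jar of spare nozzles with a dark cap, standing on the bench, 52 mm across, 45 mm high; origin: centre of its underside; not part of the job, leave it alone
- cup_holder: finished black printed cup holder, a flat top with two round pockets, standing on the bench, 110 x 200 x 70 mm; origin: centre of its underside; not part of the job, leave it alone

How it is judged (in metres and radians):
On the way, in this order (a step that is already met when the one before it is completed fails the run):
1. the plate is fully home and square against the rear stops, both clamps still swung open (x of plate in the frame of plate_home above -0.005 m and angle between the x axis of plate and the x axis of plate_home, either way round below 0.03 rad and value of joint each of clamp_left, clamp_right above 0.7 rad), for 0.2 s.
2. both clamps are fully closed over the glass (value of joint each of clamp_left, clamp_right below 0.1 rad), for 0.2 s.
At the end, for the whole second after the job is handed in: The glass plate lies flat on the bed, its rear edge within 5 mm of the rear stops and within 1.7 degrees of square, and both clamps are closed to within 0.1 rad (6 degrees) of their stops; all at rest (all of step 2 and x of plate in the frame of plate_home above -0.005 m and angle between the x axis of plate and the x axis of plate_home, either way round below 0.03 rad and z of plate in the frame of plate_home between -0.003 and 0.003 m and y of plate in the frame of plate_home between -0.01 and 0.01 m and linear speed of plate below 0.01 m/s and velocity of joint clamp_left between -0.05 and 0.05 rad/s and velocity of joint clamp_right between -0.05 and 0.05 rad/s); the robot touches nothing.
It fails at once if the glass is lifted or tipped off the bed (z of plate in the frame of plate_home above 0.006 m or angle between plate's own z axis and vertical above 0.05 rad).
It fails at once if the glass is gripped or rammed (over 60 N from the fingers) (contact force between the fingers and plate above 60 N).
It fails at once if a bystander is pushed aside, lifted or knocked over (distance of any of glue_stick, scraper, driver, bracket, spray, nozzle_jar, cup_holder from where it was at the start of the episode above 0.02 m or angle between any of glue_stick, spray, nozzle_jar, bracket, cup_holder's own z axis and vertical above 0.5 rad).
It also fails if it takes over 53 s, if anything falls off the work surface, if the arm or the gripper's body presses on something with over 40 N, if the wrist force passes 120 N, or if a joint passes its speed limit or range.

### The arm

A 7-joint arm with a two-finger parallel gripper is mounted at the origin on the work surface. World frame = base frame: x ahead of the robot, y to its left, z up, the work surface at z = 0. Lengths are in mm, angles in degrees, forces in N, time in s.
With the tool pointing down it reaches from about 400 to 875 mm from the base axis. Payload 4.4 kg.
Tool frame: the origin (TCP) lies where the fingers leave the gripper's body, on its centre line; the fingertips stand 73 mm ahead of it and the grasp point (between the pads) lies 54 mm ahead of it; z points along the fingers, y is the line along which they close (so a half turn about z gives the same grasp; the last joint's range is limited). The gripper opens to 85 mm and grips with 20 to 120 N. Pads are 22 mm wide; open, the fingers measure 114 mm over their backs; the gripper's body (76 mm by 85 mm) begins 54 mm behind the grasp point. The pads swing forward as they close: fully open they stand 13 mm farther back than shut.
Start: joints at [72.433, 36.005, 2.206, 86.941, -1.547, 57.084, -1.146], TCP at [155.036, -631.253, 303.913] pointing down, gripper open.
Joint ranges: [-175.42, 175.42], [-21.48, 121.26], [-71.46, 75.88], [10.55, 141.38], [-63.04, 243.04], [13.31, 113.54], [-168.57, 168.57]. Speed limits (degrees/s): [147.25, 147.25, 180, 180, 180, 180, 180].

### API

Orientations are given as a 3x3 rotation matrix whose columns are the frame's x, y, z axes.
In Python, from rig import * gives the robot as it stands.
- The arm moves only by the tool carry_out, never from a script. Its argument "deltas" is a list of rows, each a list of 6 numbers: the shift along the tool's x, y, z as a fraction of full scale, then the turn, a rotation vector about the tool's x, y, z as a fraction of full scale. A call has 1 to 12 rows; each row shifts and turns the commanded pose from where the row before left it, along the tool's axes as they then stand; what a row does not reach is not made up. Full scale, the value 1, is 300 mm for a shift and 360 degrees for a turn. A row lasts 1/10 s, in which the tool goes at most 50 mm and 8.59 degrees, less where a joint would pass 70% of its speed; a pose out of reach is approached as far as the arm can. A call with a number of a shift or a turn outside -1 to 1 is refused whole. A call with a gripper value outside its range is refused whole. "jaw" is the opening, from 0 (shut) to 1 (fully open), set as the call begins (left out, the last holds). The fingers move at their own pace and stop on an object; "force" is the grip in N (left out, the last holds). Time passes only in rows, so rows that do not move let the fingers close. It gives the time, the measured TCP pose, the force, the opening and the grip force at its end, in the units of the state.
- get_state(): the state, without advancing time (a new reading comes with each control period).
- read_camera(name): name is "scene" or "top" or "wrist"; returns a dict with "frame" (420x560x3 uint8, red, green, blue), "range_z" (420x560 float32, mm along the optical axis (not along the pixel's ray), 0 where there is no reading), "intrinsics" (3x3 intrinsics, pixels), "k1" (the pictures are not rectified: a ray, as slopes to the right and down, at radius r is drawn at 1 + k1 r^2 times it, then the intrinsics apply), "rvec" (rotation vector, rad) and "tvec" (3), from world to camera coordinates, as OpenCV has them; the wrist camera has in their place "hand_eye" (4x4, takes a point from camera to tool coordinates, whose origin is the TCP and whose axes are the flange's). Camera axes: x right, y down, z forward; pixel columns grow to the right and rows downward; lengths in mm; the calibration is good to about 2 mm. A picture is of the moment at which its call begins: read the wrist's pose just before it.
- sign_off(): hands the job in; it is judged then, once.
Trained networks look in the newest picture that a camera, given by its name, has taken for a name from the list of things; names that differ only in an ending like _2 or _b are one class to them, and where a whole thing is asked for, a point or a joint stands for the part that bears it (a point fixed in the world has none). Each returns a list of dicts, best first, with "confidence" (0 to 1); they miss things now and then, are a little off and sometimes report something else, mostly with a low value. They report only what shows in the picture. A call takes as long as a camera call.
- regions_of(camera, thing): "pixels" (420x560 bool, what is visible of it) and "rect" ([left, top, right, bottom] as shares, 0 to 1, of the picture: columns of its width, rows of its height, round what is visible of it).
- mark_of(camera, thing): "point" ([column, row] as shares, 0 to 1, of the picture: columns of its width, rows of its height: a listed point, or the origin of a listed thing).
The state is a dict: "time": time; "joint_positions": joint angles; "joint_vel": joint speeds; "joint_efforts": joint torques, N m; "tcp_pos": TCP position; "ee_rot": TCP orientation; "ft_force": force on the tool from outside, world axes, zero at the start; "wrist_torque": the same for the moment, N m; "gripper_width": finger opening in mm; "finger_force": force on a finger pad.
Only numpy, scipy, OpenCV 4.12 (cv2) and the standard library are available. Lean on these libraries where they do the work, as an engineer would, in place of code of your own. Each camera call takes 0.05 s, during which the arm holds its last target. There are 200 camera calls.

## Working session

There is one attempt and no reset: what is moved stays moved. The work goes in short steps, Python scripts to look and compute and a tool call to move; the robot and the scene stay as the last step left them, time stands still between calls to the robot, and variables do not carry over. Pictures are saved under pics/ and viewed, at most 10 in all, crops included, and the job is handed in when it is done.

Besides the shell and the picture viewer there is one more tool, called as name(argument=value, ...) on one line, values as JSON. carry_out: Moves the arm, as the interface text tells. Shift numbers are shares of 300 mm and turn numbers shares of 360 degrees, none past 1 either way. Its arguments: {"type":"object","properties":{"deltas":{"type":"array"},"jaw":{"type":"number"},"force":{"type":"number"}},"required":["deltas"]}

```bash
mkdir -p pics; cat > h.py <<'E'
from rig import *
import numpy as np, cv2
def pix2world(c,uv,z):
    """uv pixel -> world on plane z"""
    K=np.array(c["intrinsics"]);R=cv2.Rodrigues(np.array(c["rvec"],float))[0];t=np.array(c["tvec"],float).ravel()
    d=cv2.undistortPoints(np.array([[uv]],float),K,np.array([c["k1"],0,0,0],float)).ravel()
    o=-R.T@t; r=R.T@np.array([d[0],d[1],1.]); return o+r*(z-o[2])/r[2]
def proj(c,P):
    return cv2.projectPoints(np.array(P,float).reshape(-1,3),np.array(c["rvec"],float),np.array(c["tvec"],float),np.array(c["intrinsics"]),np.array([c["k1"],0,0,0],float))[0].reshape(-1,2)
E
python3 - <<'E'
from h import *
Z=dict(bed_front=104,plate=104,plate_home=104,clamp_left_pivot=137.5,clamp_left_tab=137.5,clamp_left_nose=117.5,clamp_right_pivot=137.5,clamp_right_tab=137.5,clamp_right_nose=117.5,printer=0,glue_stick=0,spray=0,scraper=0,driver=0,bracket=0,nozzle_jar=0,cup_holder=0)
for n in ("scene","top"):
    c=read_camera(n); cv2.imwrite(f"pics/{n}0.png",c["frame"][...,::-1])
    for k,z in Z.items():
        m=mark_of(n,k)
        if m: 
            uv=np.array(m[0]["point"])*[560,420]; print(n,k,round(m[0]["confidence"],2),uv.round(),pix2world(c,uv,z).round(1))
s=get_state();print(s["time"],s["tcp_pos"],np.array(s["ee_rot"]).round(3).tolist(),s["gripper_width"])
E
```

```text
scene bed_front 0.57 [296. 239.] [525.9 134.6 104. ]
scene plate 0.8 [251. 232.] [631.1  35.2 104. ]
scene clamp_left_pivot 0.7 [298. 235.] [523.9 139.9 137.5]
scene clamp_left_tab 0.46 [307. 231.] [494.3 142.9 137.5]
scene clamp_left_nose 0.67 [197. 130.] [ 574.9 -415.6  117.5]
scene clamp_right_pivot 0.64 [248. 184.] [ 552.6 -103.9  137.5]
scene clamp_right_tab 0.49 [259. 176.] [ 505.8 -109.5  137.5]
scene clamp_right_nose 0.43 [244. 192.] [574.1 -95.7 117.5]
scene glue_stick 0.42 [342. 288.] [472.  322.6   0. ]
scene spray 0.87 [342. 347.] [588.9 471.5   0. ]
scene scraper 0.56 [274. 164.] [ 382.6 -205.2    0. ]
scene driver 0.41 [307. 239.] [462.8 116.1   0. ]
scene bracket 0.54 [285. 243.] [534.6  88.2   0. ]
scene nozzle_jar 0.74 [232. 147.] [ 473.5 -359.     0. ]
scene cup_holder 0.58 [197. 128.] [ 538.2 -518.     0. ]
top plate 0.71 [270. 167.] [627.6  15.6 104. ]
top clamp_left_pivot 0.68 [219. 197.] [543.8 153.1 137.5]
top clamp_left_tab 0.73 [217. 217.] [489.  157.7 137.5]
top clamp_left_nose 0.47 [220. 189.] [566.7 151.3 117.5]
top clamp_right_pivot 0.47 [319. 190.] [ 557.6 -115.8  137.5]
top clamp_right_tab 0.72 [318. 208.] [ 511.1 -113.6  137.5]
top clamp_right_nose 0.63 [312. 180.] [ 587.8 -100.5  117.5]
top glue_stick 0.44 [173. 227.] [467.6 312.6   0. ]
top spray 0.59 [120. 187.] [589.6 472.8   0. ]
top scraper 0.88 [351. 253.] [ 381.8 -220.7    0. ]
top driver 0.55 [238. 228.] [459.8 117.4   0. ]
top bracket 0.75 [303. 239.] [425.  -76.6   0. ]
top nozzle_jar 0.67 [392. 215.] [ 494.6 -345.     0. ]
top cup_holder 0.97 [448. 198.] [ 544.3 -513.     0. ]
1.8 [ 155.00090026 -631.2636271   303.93174712] [[0.971, 0.238, 0.0], [0.238, -0.971, -0.0], [0.0, 0.0, -1.0]] 85.52656948187784
```

```bash
python3 - <<'E'
import cv2
a=cv2.imread("pics/top0.png")[100:280,100:420];cv2.imwrite("pics/t1.png",cv2.resize(a,(800,450),interpolation=2))
a=cv2.imread("pics/scene0.png")[90:320,120:400];cv2.imwrite("pics/s1.png",cv2.resize(a,(730,600),interpolation=2))
E
```

```text
(no output)
```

View pics/t1.png

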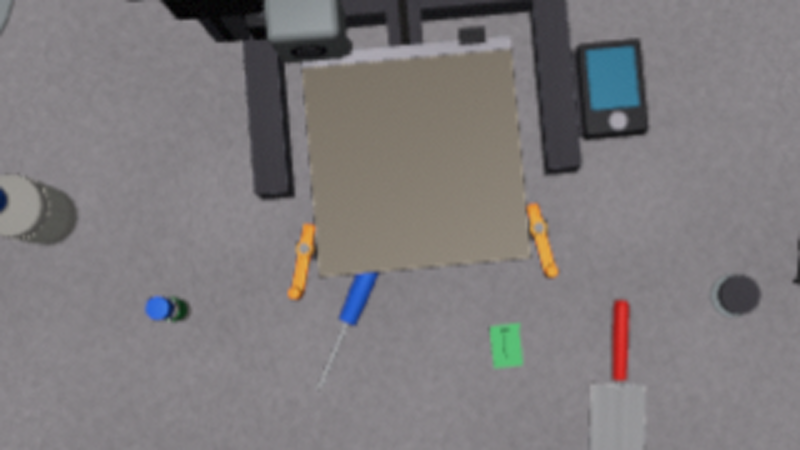

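View pics/s1.png

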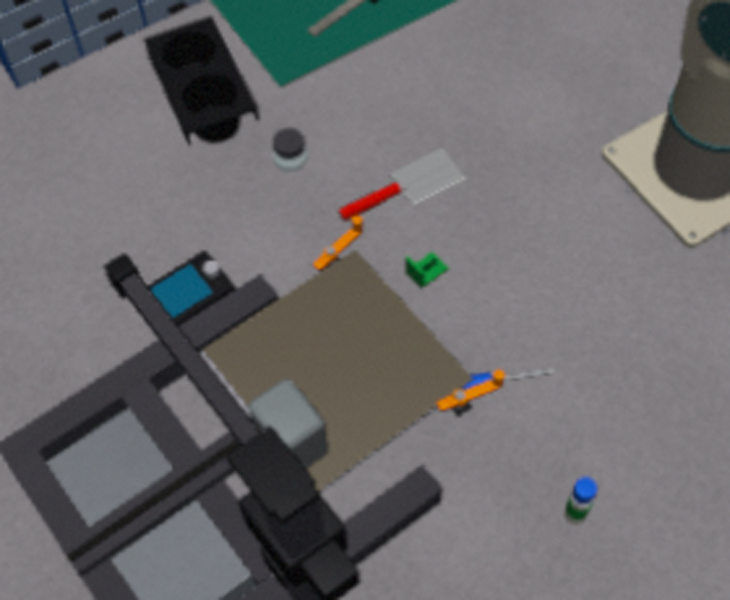

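The top crop shows the plate's front edge at crop (320,275)–(530,258), with bare bed visible behind it. The left clamp is at (303,255) and the right at (541,240), both open. The driver lies under the front-left of the plate and the bracket stands in front. I'll move the wrist camera over the front now.

carry_out(deltas=[[0.105,-0.088,-0.025,0,0,0],[0.105,-0.088,-0.025,0,0,0],[0.105,-0.088,-0.025,0,0,0],[0.105,-0.088,-0.025,0,0,0],[0.105,-0.088,-0.025,0,0,0],[0.105,-0.088,-0.025,0,0,0],[0.105,-0.088,-0.025,0,0,0],[0.105,-0.088,-0.025,0,0,0],[0.105,-0.088,-0.025,0,0,0],[0.105,-0.088,-0.025,0,0,0]], jaw=0)

```text
time: 2.8
tcp_pos: [398.8, -298.3, 379.5]
ee_rot: [[0.971, 0.238, 0.001], [0.238, -0.971, -0.0], [0.0, 0.001, -1.0]]
ft_force: [0.2, 0.5, 0.1]
gripper_width: -0.2
finger_force: 0.0
```

carry_out(deltas=[[0.052,-0.125,0,0,0,0],[0.052,-0.125,0,0,0,0],[0.052,-0.125,0,0,0,0],[0.052,-0.125,0,0,0,0],[0.052,-0.125,0,0,0,0],[0.052,-0.125,0,0,0,0],[0.052,-0.125,0,0,0,0],[0.052,-0.125,0,0,0,0],[0,0,0,0,0,0.014],[0,0,0,0,0,0.014],[0,0,0,0,0,0],[0,0,0,0,0,0]])

```text
time: 4.0
tcp_pos: [447.7, 21.3, 379.0]
ee_rot: [[0.998, 0.067, 0.0], [0.067, -0.998, -0.0], [0.0, 0.0, -1.0]]
ft_force: [-0.6, 0.3, -0.2]
gripper_width: -0.1
finger_force: 0.0
```

```bash
cat >> h.py <<'E'
def wrist():
    s=get_state(); c=read_camera("wrist"); T=np.eye(4);T[:3,:3]=s["ee_rot"];T[:3,3]=s["tcp_pos"]
    M=np.linalg.inv(T@np.array(c["hand_eye"])); c["rvec"]=cv2.Rodrigues(M[:3,:3])[0]; c["tvec"]=M[:3,3]; return s,c
E
python3 - <<'E'
from h import *
s,c=wrist(); print(s["time"],s["tcp_pos"],np.array(s["ee_rot"]).round(3).tolist(),s["gripper_width"]);print(np.array(c["hand_eye"]).round(2))
cv2.imwrite("pics/w0.png",c["frame"][...,::-1])
for k,z in dict(bed_front=104,plate=104,clamp_left_pivot=137.5,clamp_left_tab=137.5,clamp_left_nose=117.5,clamp_right_pivot=137.5,clamp_right_tab=137.5,clamp_right_nose=117.5).items():
    for m in mark_of("wrist",k)[:2]:
        uv=np.array(m["point"])*[560,420]; print(k,round(m["confidence"],2),uv.round(),pix2world(c,uv,z).round(1))
E
```

```text
4.0 [447.65474214  21.2583264  379.04953913] [[0.998, 0.067, 0.0], [0.067, -0.998, -0.0], [0.0, 0.0, -1.0]] -0.11726992015075949
[[  0.    -0.95  -0.31  79.47]
 [  1.     0.    -0.     0.48]
 [  0.    -0.31   0.95 -69.36]
 [  0.     0.     0.     1.  ]]
clamp_left_pivot 0.79 [132.  73.] [538.3 148.5 137.5]
clamp_left_tab 0.93 [123. 137.] [488.  158.2 137.5]
clamp_left_nose 0.73 [145.  38.] [567.5 143.8 117.5]
clamp_right_pivot 0.56 [453.  66.] [ 561.  -103.2  137.5]
clamp_right_tab 0.9 [461. 134.] [ 509.7 -119.6  137.5]
clamp_right_nose 0.67 [447.  29.] [ 590.2 -101.4  117.5]
clamp_right_nose 0.67 [206. 155.] [474.6  93.6 117.5]
```

View pics/w0.png

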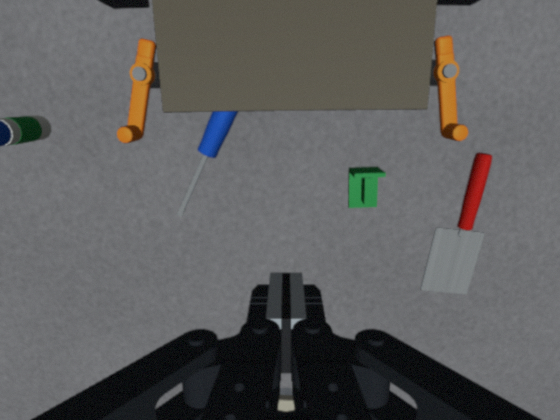

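The wrist view shows the plate's front corners at (162,111) and (428,108). The grey hub tops are at (140,73) and (450,71), and the tab tops at about (126,134) and (460,132).

```bash
python3 - <<'E'
from h import *
s,c=wrist()
P=lambda u,z:pix2world(c,u,z)
L,R=P((140,73),123.5),P((450,71),123.5);fl,fr=P((162,111),108),P((428,108),108);tl,tr=P((126,134),137.5),P((460,132),137.5)
print("hubs",L,R,np.linalg.norm(L-R)); a=np.degrees(np.arctan2(-(L-R)[0],(L-R)[1]));print("yaw",a)
print("front",fl,fr,np.linalg.norm(fl-fr),"yaw",np.degrees(np.arctan2(-(fl-fr)[0],(fl-fr)[1])))
print("tabs",tl,tr,np.linalg.norm((tl-L)[:2]),np.linalg.norm((tr-R)[:2]))
ar=np.radians(a);px=np.array([np.cos(ar),np.sin(ar)]);py=np.array([-px[1],px[0]]);m=(L+R)[:2]/2
for n,p in dict(mid=m,fl=fl,fr=fr,tl=tl,tr=tr,L=L,R=R).items(): print(n,(p[:2]-m)@px,(p[:2]-m)@py)
print("edge home centre",m-15*px,"plate front mid",(fl+fr)[:2]/2)
E
```

```text
hubs [539.68920227 146.9724244  123.5       ] [ 557.95060206 -107.24070177  123.5       ] 254.86818600298088
yaw 4.108784515003511
front [509.56957942 134.58096991 108.        ] [527.5108973  -99.80735862 108.        ] 235.07398715673122 yaw 4.377185321000175
tabs [490.99293841 155.62859498 137.5       ] [ 510.5724312  -118.83429718  137.5       ] 49.45963408378957 48.77604460974925
mid 0.0 0.0
fl -30.930061970648943 117.23256903080514
fr -29.828867128747756 -117.83883885982542
tl -47.950887359607705 139.55712088764878
tr -48.087085316909224 -135.6032271965286
L 5.632233303039512e-16 127.43409300149044
R -5.632233303039512e-16 -127.43409300149044
edge home centre [533.85845502  18.79110577] plate front mid [518.54023836  17.38680565]
```

carry_out(deltas=[[0.025,0.007,0.137,0,0,0.0],[0.025,0.007,0.137,0,0,0],[0.025,0.007,0.137,0,0,0],[0.025,0.007,0.137,0,0,0],[0,0,0.138,0,0,0],[0,0,0,0,0,0],[0.02,0,0,0,0,0],[0.015,0,0,0,0,0],[0.01,0,0,0,0,0],[0.01,0,0,0,0,0],[0.01,0,0,0,0,0],[0.01,0,0,0,0,0]])

```text
time: 5.7
tcp_pos: [501.0, 16.3, 173.7]
ee_rot: [[0.998, 0.065, 0.001], [0.065, -0.998, 0.0], [0.001, 0.0, -1.0]]
ft_force: [-0.4, 0.3, -0.6]
gripper_width: 0.1
finger_force: 0.0
```

carry_out(deltas=[[0.01,0,0,0,0,0],[0.01,0,0,0,0,0],[0.008,0,0,0,0,0],[0.008,0,0,0,0,0],[0.008,0,0,0,0,0]])

```text
time: 6.2
tcp_pos: [511.4, 17.0, 172.7]
ee_rot: [[0.998, 0.065, -0.006], [0.065, -0.998, -0.001], [-0.006, 0.0, -1.0]]
ft_force: [-4.9, -0.3, 3.6]
gripper_width: -0.1
finger_force: 2.7
```

carry_out(deltas=[[0.008,0,0,0,0,0],[0.008,0,0,0,0,0],[0.007,0,0,0,0,0]])

```text
time: 6.5
tcp_pos: [518.5, 17.4, 172.7]
ee_rot: [[0.998, 0.065, -0.005], [0.065, -0.998, -0.001], [-0.005, 0.0, -1.0]]
ft_force: [-3.9, -0.8, 3.2]
gripper_width: 0.3
finger_force: 2.6
```

carry_out(deltas=[[0.006,0,0,0,0,0],[0.005,0,0,0,0,0],[0.004,0,0,0,0,0]])

```text
time: 6.8
tcp_pos: [522.9, 17.7, 172.7]
ee_rot: [[0.998, 0.065, -0.005], [0.065, -0.998, -0.001], [-0.006, 0.0, -1.0]]
ft_force: [-5.4, -0.1, 4.7]
gripper_width: 0.4
finger_force: 2.7
```

carry_out(deltas=[[0.004,0,0,0,0,0],[0.003,0,0,0,0,0]])

```text
time: 7.0
tcp_pos: [523.9, 17.8, 172.6]
ee_rot: [[0.998, 0.065, -0.008], [0.065, -0.998, -0.001], [-0.008, 0.001, -1.0]]
ft_force: [-9.0, -0.5, 5.7]
gripper_width: -0.1
finger_force: 4.1
```

carry_out(deltas=[[0.004,0,0,0,0,0],[0.004,0,0,0,0,0],[0,0,0,0,0,0]])

```text
time: 7.3
tcp_pos: [524.4, 17.8, 172.3]
ee_rot: [[0.998, 0.065, -0.012], [0.065, -0.998, -0.002], [-0.013, 0.001, -1.0]]
ft_force: [-11.9, 0.2, 8.3]
gripper_width: -0.3
finger_force: 5.7
```

carry_out(deltas=[[0.004,0,0,0,0,0],[0.004,0,0,0,0,0],[0,0,0,0,0,0],[0,0,0,0,0,0]])

```text
time: 7.7
tcp_pos: [524.7, 17.8, 172.1]
ee_rot: [[0.998, 0.065, -0.017], [0.065, -0.998, -0.002], [-0.017, 0.001, -1.0]]
ft_force: [-15.9, -0.3, 12.4]
gripper_width: 0.1
finger_force: 7.7
```

carry_out(deltas=[[-0.03,0,0,0,0,0],[-0.06,0,0,0,0,0],[-0.06,0,0,0,0,0],[-0.1,0,-0.16,0,0,0],[0,0,-0.16,0,0,0],[0,0,-0.16,0,0,0],[0,0,-0.08,0,0,0],[0,0,0,0,0,0],[0,0,0,0,0,0]])

```text
time: 8.6
tcp_pos: [460.9, 13.7, 335.8]
ee_rot: [[0.998, 0.065, 0.002], [0.065, -0.998, 0.0], [0.002, 0.0, -1.0]]
ft_force: [0.1, 0.6, -0.9]
gripper_width: -0.1
finger_force: 0.0
```

```bash
python3 - <<'E'
from h import *
s,c=wrist(); print(s["time"],s["tcp_pos"],np.array(s["ee_rot"]).round(3).tolist())
cv2.imwrite("pics/w1.png",c["frame"][...,::-1])
c2=read_camera("top");cv2.imwrite("pics/t2.png",cv2.resize(c2["frame"][100:280,180:360,::-1],(600,600),interpolation=2))
E
```

```text
8.6 [460.93271514  13.7106092  335.76148735] [[0.998, 0.065, 0.002], [0.065, -0.998, 0.0], [0.002, 0.0, -1.0]]
```

View pics/w1.png

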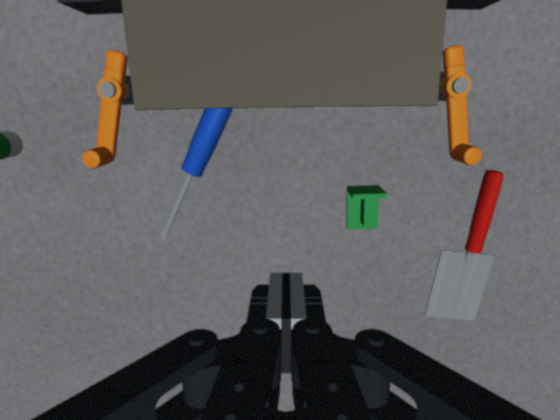

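View pics/t2.png

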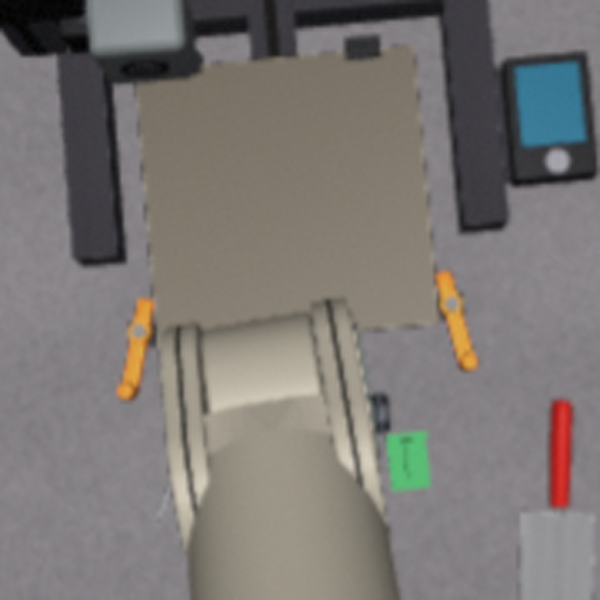

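The plate now reaches the rear stop clip and no bare bed strip is left. Its front corners are at (134,108) and (438,103), the hubs at (108,89) and (458,85), and the tab tops at (94,159) and (472,156). Next I check these numerically.

```bash
python3 - <<'E'
from h import *
s,c=wrist()
P=lambda u,z:pix2world(c,u,z)[:2]
L,R=P((108,89),123.5),P((458,85),123.5)
d=L-R;py=d/np.linalg.norm(d);px=np.array([py[1],-py[0]]);m=(L+R)/2
print(m,px,np.linalg.norm(d))
for n,p in dict(fl=P((134,108),108),fr=P((438,103),108),tl=P((94,159),137.5),tr=P((472,156),137.5),tcp=np.array(s["tcp_pos"][:2])).items(): print(n,(p-m)@px,(p-m)@py)
X=np.array(s["ee_rot"])[:2,0];Y=np.array(s["ee_rot"])[:2,1]
def go(l): w=m+l[0]*px+l[1]*py-np.array(s["tcp_pos"][:2]); return w@X,w@Y
print("L in",go((-46,108)),"R in",go((-46,-108)))
E
```

```text
[547.37332593  21.19879106] [0.99714121 0.07556056] 251.2901430617959
fl -13.876147227979285 114.5034324649398
fr -12.66247019807573 -118.5501325656024
tl -48.101798707187584 136.77492875453342
tr -48.84638670578313 -135.7473357943679
tcp -87.54195097550078 -0.9146045926976653
L in (np.float64(40.36177595725866), np.float64(-109.3574193685218)) R in (np.float64(42.697337785215865), np.float64(106.62995325945211))
```

carry_out(deltas=[[0.045,-0.122,0,0,0,0],[0.045,-0.122,0,0,0,0],[0.045,-0.121,0,0,0,0],[0,0,0.125,0,0,0],[0,0,0.125,0,0,0],[0,0,0.125,0,0,0],[0,0,0.128,0,0,0],[0,0,0,0,0,0],[0,0,0,0,0,0]])

```text
time: 9.65
tcp_pos: [493.5, 125.7, 183.9]
ee_rot: [[0.998, 0.065, -0.003], [0.065, -0.998, -0.001], [-0.003, 0.0, -1.0]]
ft_force: [0.5, -0.1, 0.1]
gripper_width: -0.2
finger_force: 0.0
```

carry_out(deltas=[[0,-0.038,0,0,0,0],[-0.002,-0.027,0,0,0,0],[0.002,-0.027,0,0,0,0],[0.007,-0.026,0,0,0,0],[0.012,-0.025,0,0,0,0],[0.016,-0.022,0,0,0,0],[0.019,-0.019,0,0,0,0],[0.022,-0.016,0,0,0,0]])

```text
time: 10.45
tcp_pos: [512.6, 187.8, 184.4]
ee_rot: [[0.998, 0.066, -0.002], [0.066, -0.998, -0.0], [-0.002, 0.0, -1.0]]
ft_force: [-1.2, -0.8, -0.3]
gripper_width: -0.1
finger_force: 0.7
```

carry_out(deltas=[[0.01,0,0,0,0,0],[0.01,0,0,0,0,0],[0,0,0,0,0,0]])

```text
time: 10.75
tcp_pos: [518.4, 188.2, 184.4]
ee_rot: [[0.998, 0.065, -0.001], [0.065, -0.998, 0.001], [-0.001, -0.001, -1.0]]
ft_force: [-3.0, 2.2, 0.5]
gripper_width: 0.2
finger_force: 1.3
```

carry_out(deltas=[[0.006,0,0,0,0,0],[0.006,0,0,0,0,0],[0,0,0,0,0,0]])

```text
time: 11.05
tcp_pos: [519.1, 188.2, 184.2]
ee_rot: [[0.998, 0.066, -0.007], [0.066, -0.998, -0.001], [-0.007, 0.0, -1.0]]
ft_force: [-9.6, 1.6, 4.4]
gripper_width: 0.3
finger_force: 4.5
```

carry_out(deltas=[[-0.05,0,0,0,0,0],[-0.1,0,0,0,0,0],[0,0.115,0,0,0,0],[0,0.115,0,0,0,0],[0,0.115,0,0,0,0],[0,0.115,0,0,0,0],[0,0.115,0,0,0,0],[0,0.115,0,0,0,0],[0,0.115,0,0,0,0],[0,0.115,0,0,0,0],[0.04,0,0,0,0,0],[0,0,0,0,0,0]])

```text
time: 12.25
tcp_pos: [509.3, -91.9, 185.0]
ee_rot: [[0.998, 0.062, 0.004], [0.062, -0.998, -0.001], [0.004, 0.001, -1.0]]
ft_force: [0.3, 0.5, 0.4]
gripper_width: -0.3
finger_force: 0.0
```

carry_out(deltas=[[0,0.034,0,0,0,0],[-0.001,0.027,0,0,0,0],[0.002,0.027,0,0,0,0],[0.007,0.026,0,0,0,0],[0.012,0.025,0,0,0,0],[0.016,0.022,0,0,0,0],[0.019,0.019,0,0,0,0],[0.022,0.016,0,0,0,0]])

```text
time: 13.05
tcp_pos: [534.3, -147.7, 184.4]
ee_rot: [[0.998, 0.064, -0.001], [0.064, -0.998, -0.0], [-0.001, -0.0, -1.0]]
ft_force: [-0.6, 1.1, -1.3]
gripper_width: -0.2
finger_force: 0.7
```

carry_out(deltas=[[0.01,0,0,0,0,0],[0.01,0,0,0,0,0],[0,0,0,0,0,0]])

```text
time: 13.35
tcp_pos: [540.6, -146.9, 184.6]
ee_rot: [[0.998, 0.065, 0.0], [0.065, -0.998, -0.0], [0.0, 0.0, -1.0]]
ft_force: [-0.5, -0.3, 0.2]
gripper_width: 0.0
finger_force: 0.2
```

carry_out(deltas=[[0.006,0,0,0,0,0],[0.006,0,0,0,0,0],[0,0,0,0,0,0]])

```text
time: 13.65
tcp_pos: [543.7, -146.6, 184.6]
ee_rot: [[0.998, 0.065, -0.0], [0.065, -0.998, -0.0], [-0.0, 0.0, -1.0]]
ft_force: [-1.7, -0.8, 0.3]
gripper_width: 0.1
finger_force: 1.0
```

carry_out(deltas=[[0.006,0,0,0,0,0],[0.006,0,0,0,0,0],[0,0,0,0,0,0]])

```text
time: 13.95
tcp_pos: [544.5, -146.7, 184.3]
ee_rot: [[0.998, 0.064, -0.007], [0.064, -0.998, -0.0], [-0.007, -0.0, -1.0]]
ft_force: [-8.2, -0.7, 6.4]
gripper_width: -0.2
finger_force: 4.2
```

carry_out(deltas=[[0.005,0,0,0,0,0],[0,0,0,0,0,0]])

```text
time: 14.15
tcp_pos: [544.8, -146.7, 184.2]
ee_rot: [[0.998, 0.064, -0.01], [0.064, -0.998, -0.0], [-0.01, -0.0, -1.0]]
ft_force: [-11.2, -2.3, 7.3]
gripper_width: 0.1
finger_force: 5.5
```

At its stop. Backing off, centring and raising for a check.

carry_out(deltas=[[-0.04,0,0,0,0,0],[-0.12,0,0,0,0,0],[-0.08,-0.1,-0.1,0,0,0],[0,-0.11,-0.11,0,0,0],[0,-0.11,-0.11,0,0,0],[0,-0.11,-0.11,0,0,0],[0,-0.11,-0.08,0,0,0],[0,0,0,0,0,0],[0,0,0,0,0,0]])

```text
time: 15.05
tcp_pos: [467.2, 12.0, 338.4]
ee_rot: [[0.998, 0.067, 0.003], [0.067, -0.998, 0.0], [0.003, -0.0, -1.0]]
ft_force: [0.0, -0.1, -0.2]
gripper_width: 0.2
finger_force: 0.0
```

```bash
python3 - <<'E'
from h import *
s,c=wrist(); print(s["time"],s["tcp_pos"],s["ft_force"])
cv2.imwrite("pics/w2.png",c["frame"][...,::-1])
E
```

```text
15.05 [467.19435779  11.9682439  338.39591472] [ 0.04036487 -0.05826335 -0.22465079]
```

View pics/w2.png

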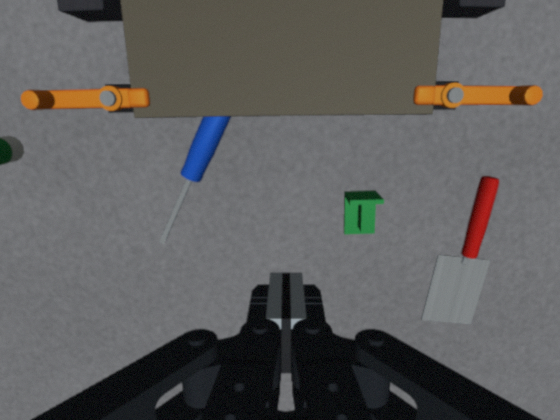

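Both clamps lie straight across, with noses over the glass at (145,98) and (418,95) and tabs outward at (32,100) and (533,95). The front edge of the plate, (134,117)–(434,114), is square, and the bystanders are where they were.

```bash
python3 -c "
from rig import *
print(sign_off())"
```

```text
the job is handed in; nothing more can be done
None
```

The job is handed in: in the last picture the plate sits home and square, both clamps are closed over the glass and the other bench items look untouched, but sign-off gave no verdict.

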